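# Clamp a belt tensioner in the bench chuck and hold its arm wound to the stop

## Task

The belt tensioner is standing loose in the bench chuck. Turn the chuck's knurled sleeve clockwise until the three jaws grip its boss firmly, let go of the sleeve, then swing the tensioner's wheel arm clockwise against its spring all the way to its stop and keep it there: finish while still holding the arm wound, so that I can slip the lock pin in. Leave the other things on the bench where they are.

Things in the scene. Friction and masses are not known exactly. Their poses are not given: they have to be found in the camera images.
- chuck: bench chuck bolted to the bench, axis upright: square grey cast foot 120 x 120 x 12 mm, neck, knurled steel sleeve and three steel jaws on top. Fixed. Origin: on the chuck's axis at bench level, z up.
- sleeve_grip (a point): point on the chuck's axis, 66 mm above the bench, at the height for gripping the knurled sleeve. The sleeve is 60 mm across and stands from 42 to 78 mm above the bench; the neck below it is narrower, the foot with its bolt heads ends at 20 mm.
- sleeve (a joint): turn of the sleeve in rad; it grows as the sleeve is turned clockwise seen from above, which closes the jaws (3 mm each per rad). Starts between 0 and 0.25, ends stop at 1.5. It turns stiffly (0.65 N m) and stays where it is left. The jaws meet the boss at about 0.65; the chuck is tight from about 0.95, taking some 0.3 to 0.5 N m more than the plain turning.
- chuck_seat (a point): point on the chuck's axis level with the tops of the jaws, 86 mm above the bench; the middle of the tensioner's flange sits here.
- jaw0: chuck jaw, steel block 11 x 13 mm, top 86 mm above the bench, one of three 120 degrees apart. Its frame's origin is on the chuck's axis at bench level, its x axis points from there out to the jaw.
- jaw1: chuck jaw, steel block 11 x 13 mm, top 86 mm above the bench, one of three 120 degrees apart. Its frame's origin is on the chuck's axis at bench level, its x axis points from there out to the jaw.
- jaw2: chuck jaw, steel block 11 x 13 mm, top 86 mm above the bench, one of three 120 degrees apart. Its frame's origin is on the chuck's axis at bench level, its x axis points from there out to the jaw.
- tensioner: spring belt tensioner, 0.6 kg, loose in the open jaws: hexagon boss 24 mm across flats, 26 mm long, between the jaws (up to 2 mm play), flange 42 mm across resting on them, spring drum 34 mm across, arm on top; if not clamped it turns with the arm. Origin: flange's underside, on the arm's pivot axis; z up; x along the arm at rest. Its top (bolt heads) is 30 mm above the origin.
- tensioner_arm (a joint): swing of the arm in rad: 0 at rest, grows clockwise seen from above, against the spring; 0.95 at the wound stop, the arm's short tab at a lug on the flange. The spring asks 0.27 N m at rest, 0.70 N m at the stop (9 N at the wheel) and swings the arm back when let go. Arm: aluminium, 20 mm wide, 18 to 25 mm above the tensioner's origin.
- wheel_center (a point): middle of the black plastic wheel on the underside of the arm's end, 80 mm from the arm's pivot. The wheel is 44 mm across, 18 mm high (9 mm above and below this point), turns freely on its upright bolt and can be pinched by its rim from above, on either side of the arm.
- wheel_bolt (a point): top face of the arm's end, over the wheel, 18 mm above wheel_center; a bolt head 12 mm across stands 5 mm higher.
- lock_pin: L-shaped steel lock pin, 5 mm wire, long leg 60 mm, short leg 20 mm, lying flat near the chuck. A bystander; origin in the middle of its underside.
- pliers: circlip pliers with red grips, about 130 mm long, lying flat near the chuck. A bystander; origin in the middle of its underside.
- old_wheel: worn grey plastic tensioner wheel, 44 mm across, 18 mm high, lying flat near the chuck. A bystander; origin in the middle of its underside.
- grease_tin: round grease tin with a white lid, 68 mm across, 50 mm high. A bystander; origin in the middle of its underside.
- screwdriver: screwdriver with black handle, 200 mm long, lying flat. A bystander; origin in the middle of its underside.
- spanner: steel combination spanner, 180 mm long, lying flat. A bystander; origin in the middle of its underside.
- parts_tray: open grey plastic tray of small steel parts, 150 x 110 x 35 mm. A bystander; origin in the middle of its underside.
Things that resemble listed ones, but are neither listed nor needed, are in the scene too. What is meant by the tensioner is not purple, red or yellow, and is the smaller of those in its own colour.

How it is judged:
By the outcome, as a careful person would: the job done as asked, in the order asked, and still so for the second after the job is handed in, while the arm keeps its last pose, push and grip.
It also fails if it takes over 51 s, if anything falls off the work surface, if the arm or the gripper's body presses on something with over 40 N, if the wrist force passes 120 N, or if a joint passes its speed limit or range.

## Robot

A 6-joint arm with a two-finger parallel gripper is mounted at the origin on the work surface. World frame = base frame: x ahead of the robot, y to its left, z up, the work surface at z = 0. Lengths are in mm, angles in rad, forces in N, time in s.
With the tool pointing down it reaches from about 350 to 875 mm from the base axis. Payload 4.2 kg.
Tool frame: the origin (TCP) lies midway between the tips of the shut fingers; the grasp point (between the pads) lies 19 mm behind it; z points along the fingers, y is the line along which they close (so a half turn about z gives the same grasp; the last joint's range is limited). The gripper opens to 85 mm and grips with 20 to 120 N. Pads are 22 mm wide; open, the fingers measure 114 mm over their backs; the gripper's body (76 mm by 85 mm) begins 54 mm behind the grasp point. The pads swing forward as they close: fully open they stand 13 mm farther back than shut.
Start: joints at [-0.88, 0.385, 0.008, 0, -1.194, -0.259], TCP at [261.579, -567.605, 231.312] pointing down, gripper open.
Joint ranges: [-3.14, 3.14], [-1.21, 2.06], [-1.07, 1.41], [-3.16, 2.05], [-2.99, -0.16], [-3.1, 3.1]. Speed limits (rad/s): [2.79, 2.79, 3.14, 3.14, 3.14, 3.14].

## Interface

Orientations are given as a unit quaternion [x, y, z, w].
In Python, from bench import * gives the robot as it stands.
- The arm moves only by the tool drive_tool, never from a script. Its argument "plan" is a list that holds one entry, the list of rows, each a list of 5 numbers: the closure, from -1 (fully open) to 1 (shut), then the shift along the world's x, y, z in mm, then the turn about the world's z in degrees. A call has 1 to 20 rows; each row shifts and turns the commanded pose from where the row before left it; what a row does not reach is not made up. A row lasts 1/12 s, in which the tool goes at most 41.7 mm and 7.16 degrees, less where a joint would pass 70% of its speed; a pose out of reach is approached as far as the arm can. A call is refused whole if a number of a shift passes 41.7 or a number of a turn 7.16, either way. A call with a gripper value outside its range is refused whole. The fingers move at their own pace and stop on an object; the grip force is fixed at half the most. Time passes only in rows, so rows that do not move let the fingers close. It gives the time, the measured TCP pose, the force, the opening and the grip force at its end, in the units of the state.
- read_state(): the state, without advancing time (a new reading comes with each control period).
- get_image(name): name is "side" or "top"; returns (picture, depth): 400x640x3 uint8, red, green, blue; 400x640 float32, mm along the optical axis (not along the pixel's ray), 0 where there is no reading.
- camera_model(name): a dict with "fx", "fy", "cx", "cy" (pixels), "R" (3x3) and "t" (3): a world point X has camera coordinates R X + t. Camera axes: x right, y down, z forward; pixel columns grow to the right and rows downward; lengths in mm; the calibration is good to about 2 mm. A picture is of the moment at which its call begins. camera_model takes no time and is no camera call.
- job_done(): hands the job in; it is judged then, once.
The state is a dict: "clock": time; "joints": joint angles; "joint_vel": joint speeds; "joint_efforts": joint torques, N m; "position": TCP position; "ee_rot": TCP orientation; "contact_force": force on the tool from outside, world axes, zero at the start; "wrist_torque": the same for the moment, N m; "gripper_width": finger opening in mm; "grasp_force": force on a finger pad.
Only numpy, scipy, OpenCV 4.12 (cv2) and the standard library are available. Lean on these libraries where they do the work, as an engineer would, in place of code of your own. Each camera call takes 0.05 s, during which the arm holds its last target. There are 200 camera calls.

## Working session

There is one attempt and no reset: what is moved stays moved. The work goes in short steps, Python scripts to look and compute and a tool call to move; the robot and the scene stay as the last step left them, time stands still between calls to the robot, and variables do not carry over. Pictures are saved under pics/ and viewed, at most 10 in all, crops included, and the job is handed in when it is done.

Besides the shell and the picture viewer there is one more tool, called in YAML: its name, and indented under it one key for each argument. drive_tool: Moves the arm, as the interface text tells. Its arguments: {"type":"object","properties":{"plan":{"type":"array"}},"required":["plan"]}

```bash
mkdir -p pics; cat > h.py <<'E'
from bench import *
import numpy as np, cv2
def snap(n,tag):
    p,d=get_image(n); cv2.imwrite(f'pics/{tag}.png',p[:,:,::-1]); np.savez(f'pics/{tag}.npz',p=p,d=d); return p,d
def ray(n,u,v,z):
    c=camera_model(n);R=np.array(c['R']);t=np.array(c['t'])
    o=-R.T@t; d=R.T@np.array([(u-c['cx'])/c['fx'],(v-c['cy'])/c['fy'],1]); return o+d*(z-o[2])/d[2]
def dep(n,u,v,z):
    c=camera_model(n);R=np.array(c['R']);t=np.array(c['t'])
    return R.T@(np.array([(u-c['cx'])/c['fx'],(v-c['cy'])/c['fy'],1])*z-t)
def proj(n,X):
    c=camera_model(n);q=np.array(c['R'])@np.array(X)+np.array(c['t']); return c['fx']*q[0]/q[2]+c['cx'],c['fy']*q[1]/q[2]+c['cy']
E
python3 - <<'E'
from h import *
for n in('top','side'):
    snap(n,n+'0'); c=camera_model(n); print(n,c['fx'],-np.array(c['R']).T@np.array(c['t']),np.array(c['R'])[2])
s=read_state();print(s['clock'],s['position'],s['ee_rot'],s['gripper_width'])
E
```

```text
top 382.9779711687062 [ 323.52306603  -25.73220642 1181.84144047] [ 0.19242912  0.02672849 -0.9809468 ]
side 366.5371662246028 [364.14484682 660.05247742 766.12146115] [ 0.15578682 -0.69899619 -0.69795043]
0.1 [ 261.35361117 -567.18022544  230.32868691] [-2.14168466e-01  9.76796249e-01  9.34940046e-04 -2.86342626e-04] 85.41181458034815
```

View pics/top0.png

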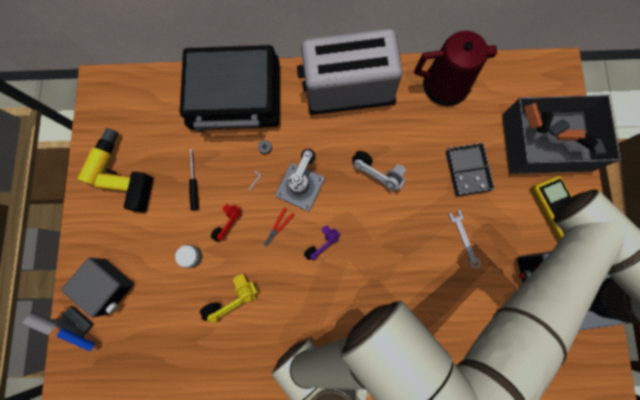

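View pics/side0.png

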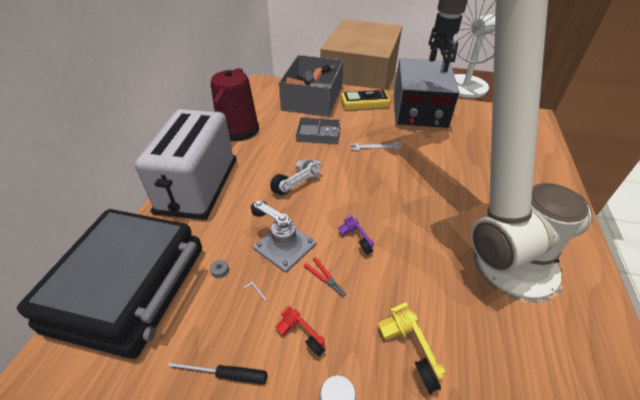

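The top view shows two grey tensioners: one in the chuck, with its drum near (298,182) and wheel near (308,156), and a larger one lying at (380,172). Purple, red and yellow ones lie at (322,243), (227,222) and (230,298). The smaller grey one standing in the chuck fits the description. I'll confirm that with one enlarged crop.

```bash
python3 - <<'E'
from h import *
a=np.load('pics/top0.npz');b=np.load('pics/side0.npz')
A=a['p'][130:225,250:420];B=b['p'][180:275,225:395]
f=lambda x:cv2.resize(x[:,:,::-1],None,fx=4.7,fy=3.1*1.0 if 0 else 3.1,interpolation=cv2.INTER_CUBIC)
f=lambda x:cv2.resize(x[:,:,::-1],None,fx=3.1,fy=3.1,interpolation=cv2.INTER_CUBIC)
cv2.imwrite('pics/crop0.png',np.vstack([f(A),f(B)]))
# heights map, top: points over 10mm in region
for n,d,(r0,r1,c0,c1) in (('top',a['d'],(135,220,270,335)),('side',b['d'],(190,270,240,325))):
    P=np.array([dep(n,u,v,d[v,u]) for v in range(r0,r1) for u in range(c0,c1) if d[v,u]>0])
    P=P[P[:,2]<170]
    for lo,hi in((8,20),(50,82),(84,95),(100,108),(108,114),(114,122)):
        q=P[(P[:,2]>lo)&(P[:,2]<hi)]
        if len(q): print(n,lo,hi,len(q),q.mean(0).round(1),q.min(0).round(1),q.max(0).round(1))
E
```

```text
Traceback (most recent call last):
  File "h.py", line 9, in dep
    c=camera_model(n);R=np.array(c['R']);t=np.array(c['t'])
ValueError: time passes only in moves, steps and waits
```

View pics/crop0.png

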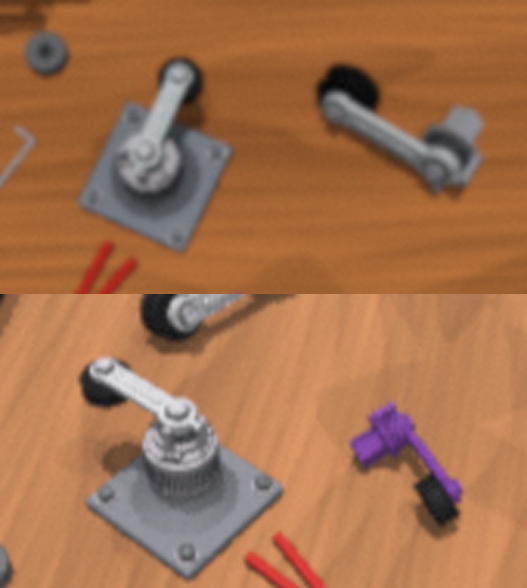

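The crop confirms it. The small grey tensioner stands in the chuck, with its pivot bolt at top (297,178) and side (282,218), and its wheel bolt at top (308,153.5) and side (259,204). The larger grey one lies on the bench.

```bash
python3 - <<'E'
s=open('h.py').read()
s=s.replace("def snap","import functools\n_cm=camera_model\n@functools.lru_cache(None)\ndef camera_model(n): return _cm(n)\ndef tri(a,b):\n    A=[];y=[]\n    for n,(u,v) in (('top',a),('side',b)):\n        c=camera_model(n);R=np.array(c['R']);t=np.array(c['t']);o=-R.T@t;d=R.T@np.array([(u-c['cx'])/c['fx'],(v-c['cy'])/c['fy'],1]);d/=np.linalg.norm(d);M=np.eye(3)-np.outer(d,d);A.append(M);y.append(M@o)\n    X=np.linalg.lstsq(np.vstack(A),np.hstack(y),rcond=None)[0]; return X\ndef snap",1)
open('h.py','w').write(s)
E
python3 - <<'E'
from h import *
a=np.load('pics/top0.npz');b=np.load('pics/side0.npz')
print('pivot',tri((296.8,178.4),(282.4,217.7)).round(1),'bolt',tri((307.7,153.5),(258.9,204.2)).round(1))
cs=[ray('top',250+x/3.1,130+y/3.1,12) for x,y in((131,103),(231,151),(179,248),(80,200))]
print('foot',np.mean(cs,0).round(1),[c.round(0) for c in cs])
for n,d,(r0,r1,c0,c1) in (('top',a['d'],(135,220,270,335)),('side',b['d'],(190,270,240,325))):
    P=np.array([dep(n,u,v,d[v,u]) for v in range(r0,r1) for u in range(c0,c1) if d[v,u]>0])
    P=P[P[:,2]<170]
    for lo,hi in((8,16),(84,90),(100,108),(108,114),(114,122)):
        q=P[(P[:,2]>lo)&(P[:,2]<hi)]
        if len(q): print(n,lo,hi,len(q),q.mean(0).round(1),q.min(0).round(1),q.max(0).round(1))
# bystanders nearby: footprints
for nm,uv in(('pin',(254,180)),('pliers',(279,227)),('oldwheel',(265,147)),('biggrey wheel',(362,159)),('biggrey',(355,160)),('pliertip',(292,211)),('toaster',(310,105))): print(nm,ray('top',*uv,10).round(0))
E
```

```text
pivot [594.6  84.7 108. ] bolt [668.6  52.2 105.9]
foot [594.7  84.8  12. ] [array([671., 109.,  12.]), array([618.,   7.,  12.]), array([519.,  61.,  12.]), array([571., 161.,  12.])]
top 8 16 773 [583.9  89.3  12.3] [492.5  -8.5   8. ] [739.7 180.2  16. ]
top 84 90 46 [602.1  73.7  86.5] [569.8  32.2  84.1] [668.5 110.3  89.6]
top 100 108 103 [651.   58.8 103.7] [574.5  31.4 100. ] [690.4 107.7 108. ]
top 108 114 213 [626.4  72.4 111.2] [573.3  34.  108. ] [680.3 106.9 114. ]
top 114 122 56 [623.9  72.5 116.6] [574.6  42.3 114.2] [675.2 103.6 121.8]
side 8 16 889 [580.1 105.7  11.3] [ 473.6 -114.1    8. ] [681.2 164.8  16. ]
side 84 90 80 [614.6  91.   87.3] [570.1  63.5  84. ] [683.9 113.7  89.9]
side 100 108 114 [630.8  80.1 103.6] [569.3  35.3 100. ] [686.6 113.2 108. ]
side 108 114 262 [621.1  77.9 110.4] [570.5  43.5 108. ] [677.2 112.3 113.9]
side 114 122 28 [621.7  76.  115.3] [583.   51.3 114.1] [671.6  95.  117.5]
pin [620. 231.  10.]
pliers [469. 151.  10.]
oldwheel [729. 197.  10.]
biggrey wheel [ 679. -113.   10.]
biggrey [677. -91.  10.]
pliertip [518. 111.  10.]
toaster [868.  50.  10.]
```

The chuck axis is at (594.7, 84.8), with arm tops around 111 mm and the arm pointing at about -24°. I'll move above the chuck with the finger line about 50° off the arm.

drive_tool:
  plan:
    - [[-1,16.7,32.6,0,-0.42],[-1,16.7,32.6,0,-0.42],[-1,16.7,32.6,0,-0.42],[-1,16.7,32.6,0,-0.42],[-1,16.7,32.6,0,-0.42],[-1,16.7,32.6,0,-0.42],[-1,16.7,32.6,0,-0.42],[-1,16.7,32.6,0,-0.42],[-1,16.7,32.6,0,-0.42],[-1,16.7,32.6,0,-0.42],[-1,16.7,32.6,0,-0.42],[-1,16.7,32.6,0,-0.42],[-1,16.7,32.6,0,-0.42],[-1,16.7,32.6,0,-0.42],[-1,16.7,32.6,0,-0.42],[-1,16.7,32.6,0,-0.42],[-1,16.7,32.6,0,-0.42],[-1,16.7,32.6,0,-0.42],[-1,16.7,32.6,0,-0.42],[-1,16,32.6,0,-0.42]]

```text
clock: 1.77
position: [595.1, 86.1, 230.8]
ee_rot: [-0.142, 0.99, -0.0, -0.0]
contact_force: [0.8, -1.1, -0.4]
gripper_width: 85.6
grasp_force: 0.0
```

drive_tool:
  plan:
    - [[-1,0,0,0,0],[-1,0,0,0,0],[-1,0,0,0,0]]

```text
clock: 2.02
position: [594.3, 84.3, 230.6]
ee_rot: [-0.142, 0.99, -0.0, -0.001]
contact_force: [-0.2, -0.5, -0.7]
gripper_width: 85.4
grasp_force: 0.0
```

drive_tool:
  plan:
    - [[-1,0,0,-25,0],[-1,0,0,-25,0],[-1,0,0,-25,0],[-1,0,0,-20,0],[-1,0,0,-15,0],[-1,0,0,-15,0],[-1,0,0,-15,0],[-1,0,0,-10,0],[-1,0,0,-10,0],[-1,0,0,-10,0],[-1,0,0,-6,0],[-1,0,0,-6,0],[-1,0,0,0,0],[-1,0,0,0,0]]

```text
clock: 3.18
position: [595.0, 84.4, 49.3]
ee_rot: [-0.142, 0.99, -0.0, 0.0]
contact_force: [0.3, -0.1, -1.0]
gripper_width: 85.4
grasp_force: 0.0
```

```bash
python3 - <<'E'
from h import *
A,_=snap('top','top1');B,_=snap('side','side1')
f=lambda x:cv2.resize(x[:,:,::-1],None,fx=3.1,fy=3.1,interpolation=cv2.INTER_CUBIC)
cv2.imwrite('pics/crop1.png',np.vstack([f(A[130:225,240:410]),f(B[180:275,215:385])]))
s=read_state();print(s['position'],s['contact_force'],s['wrist_torque'],s['joints'])
E
```

```text
[595.35905898  84.60001885  49.89176946] [ 0.48411356  1.39071566 -0.55209043] [-0.00152919 -0.01011294 -0.00816216] [ 4.10220798e-01  5.27014754e-01 -2.68596603e-01  2.65472923e-04
 -7.73984175e-01 -1.69571602e+00]
```

View pics/crop1.png

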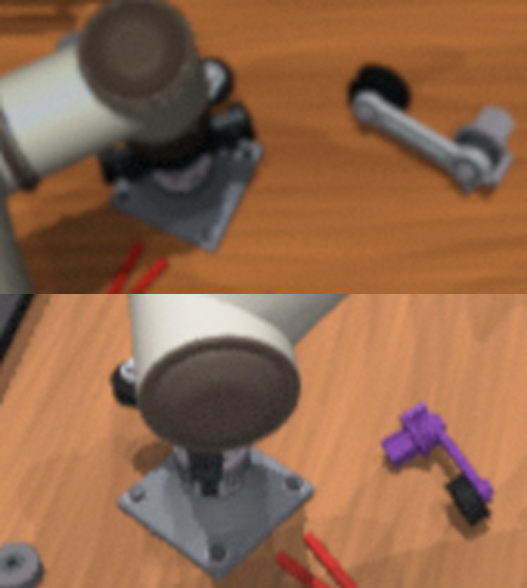

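The fingers straddle the sleeve on either side, and the wheel at top crop (215,80) is clear of them. There is no contact, so I'll close.

drive_tool:
  plan:
    - [[1,0,0,0,0],[1,0,0,0,0],[1,0,0,0,0],[1,0,0,0,0],[1,0,0,0,0],[1,0,0,0,0],[1,0,0,0,0],[1,0,0,0,0]]

```text
clock: 3.95
position: [594.7, 86.9, 51.0]
ee_rot: [-0.143, 0.99, 0.001, 0.001]
contact_force: [-5.7, 7.1, 7.5]
gripper_width: 55.0
grasp_force: 62.8
```

```bash
python3 -c "
from h import *
s=read_state();print(s['position'],s['contact_force'],s['wrist_torque'],s['gripper_width'],s['grasp_force'])"
```

```text
[594.6819896   86.86583294  51.02489397] [-5.74565794  7.14284822  7.5459556 ] [2.86443012 1.88054931 0.4138533 ] 55.045987863469826 62.76648469269276
```

```bash
python3 - <<'E'
from h import *
A,_=snap('top','top2');B,_=snap('side','side2')
f=lambda x:cv2.resize(x[:,:,::-1],None,fx=6,fy=6,interpolation=cv2.INTER_CUBIC)
cv2.imwrite('pics/crop2.png',np.hstack([f(A[150:220,265:330]),f(B[205:275,245:310])]))
E
```

```text
(no output)
```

View pics/crop2.png

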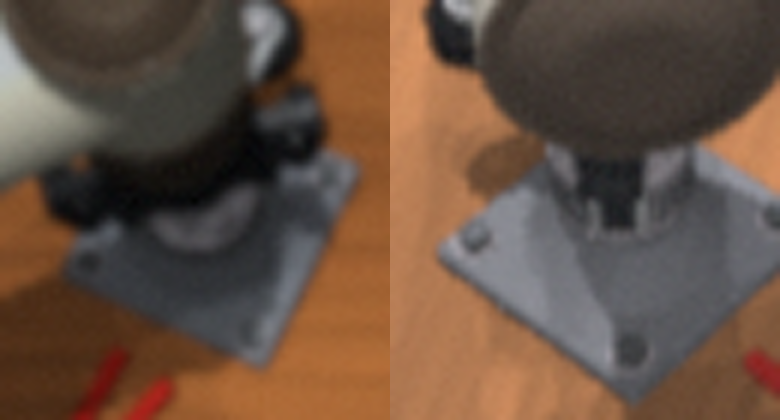

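The finger covers the sleeve nearly to its lower rim, so the grip is on the sleeve with a slight sideways offset. I'll follow that offset and start turning.

drive_tool:
  plan:
    - [[1,-1,2.5,1,0],[1,0,0,0,0],[1,0,0,0,0]]

```text
clock: 4.3
position: [594.6, 87.0, 51.1]
ee_rot: [-0.143, 0.99, 0.0, 0.001]
contact_force: [0.9, -2.6, 2.8]
gripper_width: 55.1
grasp_force: 65.6
```

```bash
python3 -c "
from h import *
s=read_state();print(s['position'],s['contact_force'],s['wrist_torque'],s['gripper_width'],s['grasp_force'])"
```

```text
[594.57165529  86.97728867  51.06318217] [ 0.92624819 -2.62490497  2.84490911] [0.72096229 0.14944825 0.56468548] 55.136507239919716 65.58628745377064
```

drive_tool:
  plan:
    - [[1,0,0,0,-3],[1,0,0,0,-3],[1,0,0,0,-3],[1,0,0,0,-3],[1,0,0,0,-3],[1,0,0,0,0]]

```text
clock: 4.8
position: [594.6, 87.0, 51.0]
ee_rot: [-0.011, 1.0, 0.0, 0.001]
contact_force: [-0.3, -1.9, 3.9]
gripper_width: 55.5
grasp_force: 64.7
```

```bash
python3 -c "
from h import *
s=read_state();print(s['position'],s['ee_rot'],s['contact_force'],s['wrist_torque'],s['gripper_width'],s['grasp_force'],s['joints'][5])"
```

```text
[594.58998405  87.01681352  51.04686738] [-1.10320838e-02  9.99938606e-01  3.92107128e-04  9.60627537e-04] [-0.28861308 -1.89098039  3.91833574] [ 0.46353295 -0.04649949 -0.14906265] 55.5261069102124 64.65556606650352 -1.9632607114234057
```

drive_tool:
  plan:
    - [[1,0,0,0,-3],[1,0,0,0,-3],[1,0,0,0,-3],[1,0,0,0,-3],[1,0,0,0,-3],[1,0,0,0,-3]]

```text
clock: 5.3
position: [594.6, 87.0, 51.1]
ee_rot: [0.145, 0.989, 0.0, 0.001]
contact_force: [-1.2, -1.5, 3.6]
gripper_width: 55.4
grasp_force: 65.8
```

```bash
python3 -c "
from h import *
s=read_state();print(s['position'],s['ee_rot'],s['contact_force'],s['wrist_torque'],s['gripper_width'],s['grasp_force'],s['joints'][5],s['joint_efforts'])
snap('top','top3');snap('side','side3')"
```

```text
[594.64081847  86.99938456  51.06999347] [1.44625661e-01 9.89485880e-01 3.38326373e-04 9.98636590e-04] [-1.22512718 -1.54535381  3.58489293] [ 0.44892847 -0.08017096  0.68949058] 55.39009971427397 65.83594031631947 -2.2762288128894634 [  0.08927745 -38.86196136  13.31479758   2.66209781  -0.28772525
  -0.2940717 ]
```

drive_tool:
  plan:
    - [[1,0,0,0,-3],[1,0,0,0,-3],[1,0,0,0,-3],[1,0,0,0,-3]]

```text
clock: 5.73
position: [594.6, 87.0, 51.1]
ee_rot: [0.247, 0.969, 0.0, 0.001]
contact_force: [-1.1, -1.2, 4.1]
gripper_width: 55.3
grasp_force: 66.1
```

```bash
python3 -c "
from h import *
s=read_state();print(s['position'],s['ee_rot'],s['contact_force'],s['wrist_torque'],s['gripper_width'],s['grasp_force'],s['joints'][5],s['joint_efforts'])"
```

```text
[594.64340017  87.0067524   51.07438277] [2.46565251e-01 9.69125641e-01 3.34531777e-04 9.78522184e-04] [-1.09587846 -1.22473888  4.11425312] [ 0.33023302 -0.25770846  0.83548464] 55.34297333118422 66.09475146979094 -2.484532647646755 [-1.16105533e-03 -3.83509076e+01  1.31123999e+01  2.41888896e+00
 -3.42965685e-01 -4.12557833e-01]
```

drive_tool:
  plan:
    - [[1,0,0,0,-3],[1,0,0,0,-3],[1,0,0,0,-3],[1,0,0,0,-3],[1,0,0,0,-3]]

```text
clock: 6.15
position: [594.7, 87.0, 51.1]
ee_rot: [0.37, 0.929, 0.0, 0.001]
contact_force: [-1.9, -1.8, 4.4]
gripper_width: 55.0
grasp_force: 66.5
```

```bash
python3 -c "
from h import *
s=read_state();print(s['position'],s['ee_rot'],s['contact_force'],s['wrist_torque'],s['gripper_width'],s['grasp_force'],s['joints'][5])"
```

```text
[594.70021284  86.99731772  51.06473849] [3.70292901e-01 9.28914425e-01 2.92550496e-04 1.03561748e-03] [-1.90798474 -1.82018523  4.35346989] [ 0.19456167 -0.26659844  1.09948074] 54.98228658843279 66.45532596856356 -2.745454220630327
```

drive_tool:
  plan:
    - [[1,0,0,0,-3],[1,0,0,0,-3],[1,0,0,0,-1.5],[1,0,0,0,0]]

```text
clock: 6.48
position: [594.6, 87.0, 51.1]
ee_rot: [0.43, 0.903, 0.0, 0.001]
contact_force: [-0.8, -0.8, 5.4]
gripper_width: 56.0
grasp_force: 66.2
```

```bash
python3 -c "
from h import *
s=read_state();print(s['position'],s['ee_rot'],s['contact_force'],s['wrist_torque'],s['gripper_width'],s['grasp_force'],s['joints'][5])"
```

```text
[594.64046378  86.99687211  51.06152379] [4.29710643e-01 9.02966060e-01 3.08488930e-04 9.81168438e-04] [-0.79264613 -0.7994871   5.39218946] [-0.04785312 -0.41046311  0.82265891] 56.01637387549918 66.2197145819664 -2.875215061527158
```

drive_tool:
  plan:
    - [[-1,0,0,0,0],[-1,0,0,0,0],[-1,0,0,0,0],[-1,0,0,0,0],[-1,0,0,0,0],[-1,0,0,0,0]]

```text
clock: 6.98
position: [593.7, 86.8, 50.1]
ee_rot: [0.432, 0.902, -0.0, -0.0]
contact_force: [-0.3, 0.1, -0.3]
gripper_width: 85.4
grasp_force: 0.0
```

drive_tool:
  plan:
    - [[-1,0,0,5,0],[-1,0,0,10,0],[-1,0,0,20,0],[-1,0,0,25,0],[-1,0,0,25,0],[-1,0,0,25,0],[-1,-20,25,10,5],[-1,-30,25,0,7],[-1,-30,25,0,7],[-1,-30,25,0,7],[-1,-30,25,0,7],[-1,-30,25,0,7],[-1,-30,25,0,7],[-1,0,25,0,7],[-1,0,0,0,7],[-1,0,0,0,0]]

```text
clock: 8.32
position: [393.5, 288.4, 171.6]
ee_rot: [-0.088, 0.996, 0.001, 0.001]
contact_force: [0.2, -0.2, -0.7]
gripper_width: 85.6
grasp_force: 0.0
```

```bash
python3 - <<'E'
from h import *
A,_=snap('top','top4');B,_=snap('side','side4')
f=lambda x:cv2.resize(x[:,:,::-1],None,fx=4,fy=4,interpolation=cv2.INTER_CUBIC)
cv2.imwrite('pics/crop4.png',np.hstack([f(A[135:225,260:350]),f(B[185:275,235:325])]))
s=read_state();print(s['position'],s['ee_rot'],s['joints'])
E
```

```text
[393.789431   286.84345466 170.96132764] [-8.42550225e-02  9.96444156e-01  3.02479374e-04  2.10552235e-04] [ 9.63698332e-01  2.07644195e-01 -4.11231441e-01 -7.53845722e-05
 -9.51186160e-01 -2.36574084e+00]
```

View pics/crop4.png

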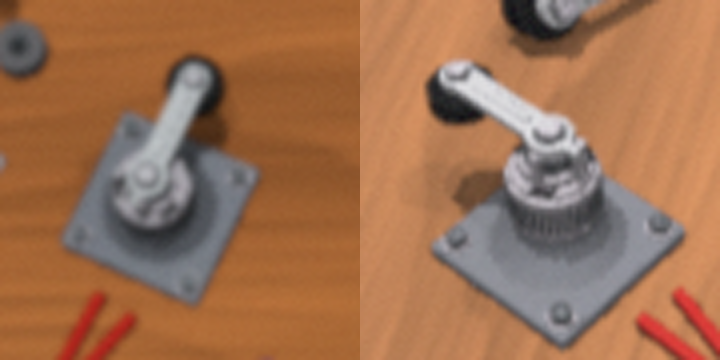

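The tensioner still stands in place and the sleeve holds. The pivot is at top (296.8,179) and the wheel bolt at top (308.8,154) and side (259.3,202.3). For the pinch I'll use the half-turned grasp, because the last joint would otherwise run out of range.

```bash
python3 - <<'E'
from h import *
p=tri((296.75,179),(282.25,217.5));w=tri((308.75,154),(259.25,202.25))
p2=[ray('top',296.75,179,116),ray('side',282.25,217.5,116)];w2=[ray('top',308.75,154,115),ray('side',259.25,202.25,115)]
print(p.round(1),w.round(1),np.round(p2,1),np.round(w2,1))
for n in('top4','side4'):  # wheel dark mask + arm: black pixels near wheel
    d=np.load(f'pics/{n}.npz');P=d['p'];c=(308,157) if n[0]=='t' else (260,206)
    m=np.zeros(P.shape[:2],bool);m[c[1]-12:c[1]+13,c[0]-14:c[0]+15]=1
    v,u=np.nonzero(m&(P.max(2)<55)); print(n,len(u),u.min(),u.max(),v.min(),v.max())
    e=[ray(n[:-1],a,b,95) for a,b in zip(u,v)];e=np.array(e);print(e.min(0).round(1),e.max(0).round(1))
d=w-p;print(np.degrees(np.arctan2(d[1],d[0])),np.hypot(d[0],d[1]))
E
```

```text
[593.8  84.9 108.7] [667.1  49.1 109.7] [[592.8  84.3 116. ]
 [590.3  91.4 116. ]] [[667.   48.9 115. ]
 [662.9  54.3 115. ]]
top4 26 310 314 154 163
[645.5  34.8  95. ] [673.  47.  95.]
side4 60 253 264 205 214
[647.   49.1  95. ] [684.2  77.4  95. ]
-26.063638720871158 81.61022807903312
```

drive_tool:
  plan:
    - [[-1,0,0,0,7],[-1,0,0,0,7],[-1,0,0,0,7],[-1,0,0,0,7],[-1,0,0,0,7],[-1,0,0,0,7],[-1,0,0,0,7],[-1,0,0,0,7],[-1,0,0,0,7],[-1,0,0,0,7],[-1,0,0,0,7],[-1,0,0,0,7],[-1,0,0,0,7],[-1,0,0,0,7],[-1,0,0,0,7],[-1,0,0,0,7],[-1,0,0,0,7],[-1,0,0,0,7],[-1,0,0,0,7],[-1,0,0,0,7]]

```text
clock: 10.08
position: [394.3, 285.8, 170.6]
ee_rot: [0.966, -0.26, -0.0, 0.0]
contact_force: [0.8, -0.3, 0.3]
gripper_width: 85.3
grasp_force: 0.0
```

drive_tool:
  plan:
    - [[-1,27.2,-23.4,0,2],[-1,27.2,-23.4,0,2.1],[-1,27.2,-23.4,0,0],[-1,27.2,-23.4,0,0],[-1,27.2,-23.4,0,0],[-1,27.2,-23.4,0,0],[-1,27.2,-23.4,0,0],[-1,27.2,-23.4,0,0],[-1,27.2,-23.4,0,0],[-1,27.2,-23.4,0,0],[-1,0,0,0,0],[-1,0,0,-25,0],[-1,0,0,-20,0],[-1,0,0,-18,0],[-1,0,0,-15,0],[-1,0,0,-10,0],[-1,0,0,-9,0],[-1,0,0,-5,0],[-1,0,0,0,0],[-1,0,0,0,0]]

```text
clock: 11.75
position: [666.2, 52.9, 68.8]
ee_rot: [0.974, -0.226, 0.0, -0.0]
contact_force: [0.3, 0.2, 0.2]
gripper_width: 85.5
grasp_force: 0.0
```

```bash
python3 - <<'E'
from h import *
A,_=snap('top','top5');B,_=snap('side','side5')
f=lambda x:cv2.resize(x[:,:,::-1],None,fx=4,fy=4,interpolation=cv2.INTER_CUBIC)
cv2.imwrite('pics/crop5.png',np.hstack([f(A[135:225,260:350]),f(B[185:275,235:325])]))
s=read_state();print(s['position'],s['ee_rot'],s['joints'],s['contact_force'])
E
```

```text
[666.58193332  53.07435204  69.44702432] [ 9.74249913e-01 -2.25468497e-01  9.41788540e-04 -4.21248960e-04] [ 3.20883779e-01  5.96284273e-01 -7.06278306e-02  3.35014994e-04
 -9.01837644e-01  7.94857027e-01] [ 0.29638165 -0.48238622 -0.28983537]
```

View pics/crop5.png

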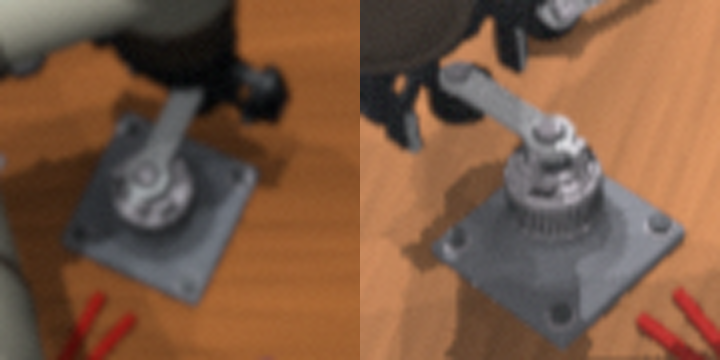

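The fingers straddle the wheel and the arm end at side crop (460,85) lies between them. I'll pinch the wheel.

drive_tool:
  plan:
    - [[1,0,0,0,0],[1,0,0,0,0],[1,0,0,0,0],[1,0,0,0,0],[1,0,0,0,0],[1,0,0,0,0],[1,0,0,0,0],[1,0,0,0,0]]

```text
clock: 12.52
position: [665.9, 52.6, 68.8]
ee_rot: [0.974, -0.225, 0.0, 0.0]
contact_force: [-2.4, -1.3, 3.8]
gripper_width: 42.4
grasp_force: 60.3
```

```bash
python3 - <<'E'
from h import *
s=read_state();print(s['position'],s['ee_rot'],s['contact_force'],s['wrist_torque'],s['gripper_width'])
c=np.array([594.6,87.]);r=80;a0=np.radians(-26)
for k in range(0,12): 
    a=a0-np.radians(5*k);b=a-np.radians(5);print(k,(r*np.array([np.cos(b)-np.cos(a),np.sin(b)-np.sin(a)])).round(1))
E
```

```text
[665.88883698  52.63300245  68.8027799 ] [ 9.74255790e-01 -2.25445399e-01  9.60588313e-05  1.37877374e-04] [-2.38874281 -1.30692978  3.78761636] [-0.51728937  0.50436684  0.02730518] 42.35509144659343
0 [-3.3 -6.1]
1 [-3.9 -5.8]
2 [-4.3 -5.5]
3 [-4.8 -5.1]
4 [-5.2 -4.6]
5 [-5.6 -4.2]
6 [-6.  -3.6]
7 [-6.2 -3.1]
8 [-6.5 -2.6]
9 [-6.7 -2. ]
10 [-6.8 -1.4]
11 [-6.9 -0.8]
```

drive_tool:
  plan:
    - [[1,-1.6,-3.1,0,-2.5],[1,-1.7,-3.0,0,-2.5],[1,-3.9,-5.8,0,-5],[1,-4.3,-5.5,0,-5],[1,-4.8,-5.1,0,-5],[1,-5.2,-4.6,0,-5],[1,-5.6,-4.2,0,-5],[1,-6.0,-3.6,0,-5],[1,0,0,0,0]]

```text
clock: 13.27
position: [635.7, 19.3, 69.3]
ee_rot: [0.861, -0.509, 0.003, -0.003]
contact_force: [4.9, 2.6, -0.4]
gripper_width: 42.2
grasp_force: 60.7
```

```bash
cat > st.py <<'E'
from h import *
s=read_state();p=s['position'];f=np.array(s['contact_force']);c=np.array([594.6,87.]);d=p[:2]-c;r=np.hypot(*d);a=np.arctan2(d[1],d[0]);u=d/r;t=np.array([u[1],-u[0]])
print('ang',np.degrees(a).round(2),'r',r.round(2),'z',p[2].round(1),'Frad',(f[:2]@u).round(1),'Fcw',(f[:2]@t).round(1),'Fz',f[2].round(1),s['wrist_torque'],s['gripper_width'],s['grasp_force'],s['ee_rot'][:2],s['clock'])
E
python3 st.py
```

```text
ang -58.74 r 79.18 z 69.3 Frad 0.4 Fcw -5.5 Fz -0.4 [ 0.79902157 -1.40970614 -0.00751912] 42.21707958469587 60.72072207927704 [ 0.86103868 -0.50852083] 13.2667
```

drive_tool:
  plan:
    - [[1,-6.2,-3.1,0,-5],[1,-6.5,-2.6,0,-5],[1,-6.7,-2.0,0,-5],[1,0,0,0,0],[1,0,0,0,0]]

```text
clock: 13.68
position: [617.8, 11.3, 69.4]
ee_rot: [0.788, -0.615, 0.003, -0.004]
contact_force: [8.7, -0.1, -0.9]
gripper_width: 42.7
grasp_force: 60.9
```

```bash
python3 st.py
```

```text
ang -72.97 r 79.14 z 69.4 Frad 2.6 Fcw -8.3 Fz -0.9 [-0.01988901 -2.13108601  0.01960368] 42.74970297470132 60.86723506450653 [ 0.78849955 -0.61501338] 13.6833
```

drive_tool:
  plan:
    - [[1,-4.1,-0.8,0,-3],[1,-4.1,-0.6,0,-3],[1,0,0,0,0],[1,0,0,0,0],[1,0,0,0,0]]

```text
clock: 14.1
position: [610.2, 9.5, 69.5]
ee_rot: [0.755, -0.655, 0.004, -0.004]
contact_force: [9.2, -2.6, -0.6]
gripper_width: 42.6
grasp_force: 60.9
```

```bash
python3 st.py
```

```text
ang -78.64 r 79.1 z 69.5 Frad 4.4 Fcw -8.5 Fz -0.6 [-0.61431643 -2.30739092  0.02401885] 42.55476086011169 60.92252433300018 [ 0.75534251 -0.65530772] 14.1
```

drive_tool:
  plan:
    - [[1,-2.8,-1,0,-2],[1,0,0,0,0],[1,0,0,0,0]]

```text
clock: 14.35
position: [607.4, 8.9, 69.4]
ee_rot: [0.744, -0.668, 0.004, -0.004]
contact_force: [9.5, -0.6, -1.4]
gripper_width: 42.4
grasp_force: 60.9
```

```bash
python3 st.py
```

```text
ang -80.71 r 79.14 z 69.4 Frad 2.1 Fcw -9.2 Fz -1.4 [-0.24543623 -2.24429945 -0.02311154] 42.39686546355585 60.93493580818176 [ 0.74376754 -0.66841544] 14.35
```

drive_tool:
  plan:
    - [[1,-2.8,-0.2,0,-2],[1,0,0,0,0],[1,0,0,0,0]]

```text
clock: 14.6
position: [605.5, 8.7, 69.5]
ee_rot: [0.732, -0.681, 0.004, -0.005]
contact_force: [10.5, -1.1, -2.5]
gripper_width: 42.4
grasp_force: 61.2
```

```bash
python3 st.py
```

```text
ang -82.09 r 79.08 z 69.5 Frad 2.6 Fcw -10.2 Fz -2.5 [-0.41656442 -2.74287809 -0.01215811] 42.42325085253528 61.161346435546875 [ 0.73207386 -0.68119439] 14.6
```

drive_tool:
  plan:
    - [[1,-2.5,0,0,-1],[1,0,0,0,0],[1,0,0,0,0]]

```text
clock: 14.85
position: [604.6, 8.6, 69.8]
ee_rot: [0.726, -0.687, 0.005, -0.006]
contact_force: [13.7, -2.6, -5.5]
gripper_width: 42.8
grasp_force: 61.4
```

```bash
python3 st.py
```

```text
ang -82.75 r 79.0 z 69.8 Frad 4.4 Fcw -13.3 Fz -5.5 [-0.85619538 -3.66191401 -0.0122403 ] 42.754397661232076 61.40916466712952 [ 0.72622587 -0.68740735] 14.85
```

drive_tool:
  plan:
    - [[1,-2,0,0,0],[1,0,0,0,0],[1,0,0,0,0]]

```text
clock: 15.1
position: [603.9, 8.6, 70.0]
ee_rot: [0.726, -0.687, 0.006, -0.007]
contact_force: [16.3, -4.2, -6.2]
gripper_width: 42.6
grasp_force: 61.6
```

```bash
python3 st.py
```

```text
ang -83.23 r 78.91 z 70.0 Frad 6.1 Fcw -15.7 Fz -6.2 [-1.14960119 -4.37535321 -0.035136  ] 42.61325721562768 61.60961866378784 [ 0.72634394 -0.6872647 ] 15.1
```

The force now rises steeply to 15.7 N, against 9 N from the spring alone, so the arm is at the stop. I'll check by eye that the chuck holds.

drive_tool:
  plan:
    - [[1,0,0,0,0],[1,0,0,0,0],[1,0,0,0,0],[1,0,0,0,0],[1,0,0,0,0],[1,0,0,0,0]]

```text
clock: 15.6
position: [603.9, 8.6, 70.0]
ee_rot: [0.726, -0.687, 0.006, -0.007]
contact_force: [17.3, -5.1, -6.0]
gripper_width: 42.2
grasp_force: 61.6
```

```bash
python3 st.py; python3 - <<'E'
from h import *
A,_=snap('top','top6');B,_=snap('side','side6')
f=lambda x:cv2.resize(x[:,:,::-1],None,fx=6,fy=6,interpolation=cv2.INTER_CUBIC)
g=lambda n:np.load(f'pics/{n}.npz')['p']
cv2.imwrite('pics/crop6.png',np.vstack([np.hstack([f(g('top4')[160:205,275:335]),f(g('side4')[200:245,255:315])]),np.hstack([f(A[160:205,275:335]),f(B[200:245,255:315])])]))
E
```

```text
ang -83.21 r 78.92 z 70.0 Frad 7.1 Fcw -16.6 Fz -6.0 [-1.1076093  -4.32390463  0.0209683 ] 42.19195962246392 61.610628962516785 [ 0.72632132 -0.6872896 ] 15.6
```

View pics/crop6.png

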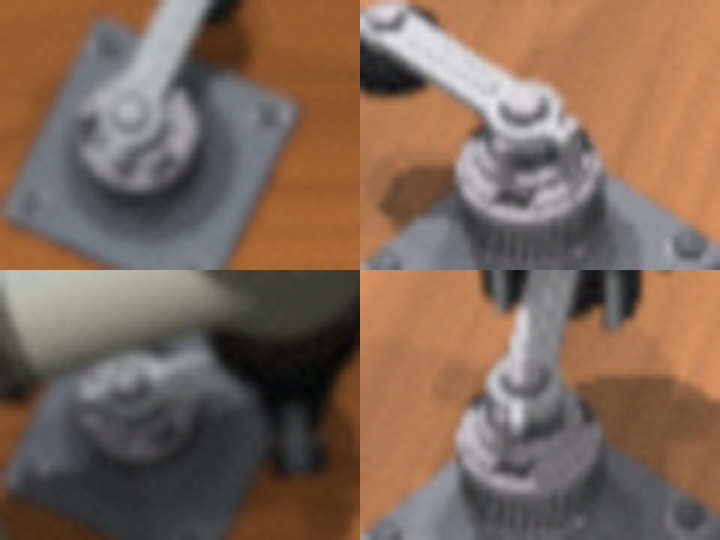

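The lower pair of crops shows the jaws and flange unchanged. The arm has swung about 57° and rests at its stop, and the force is steady. Handing in.

```bash
python3 -c "
from bench import *
print(job_done())"
```

```text
the job is handed in; nothing more can be done
None
```

The chuck is tightened and the sleeve released; the gripper is holding the tensioner's wheel arm wound clockwise, by force readings against its stop (about 16 N at the wheel, where the spring alone asks 9 N), ready for the lock pin. I handed in at about 15.7 s of the 51 s.

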